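Seat a concrete core in the hand-cranked loading frame

ROBOT

A 6-joint arm with a two-finger parallel gripper is mounted at the origin on the work surface. World frame = base frame: x ahead of the robot, y to its left, z up, the work surface at z = 0. Lengths are in m, angles in rad, forces in N, time in s.
With the tool pointing down it reaches from about 0.25 to 0.775 m from the base axis. Payload 4 kg.
Tool frame: the origin (TCP) lies at the very end of the fingers, on their centre line; the grasp point (between the pads) lies 19 mm behind it; y points along the fingers, z is the direction in which the jaws open and shut, and the axes are right-handed (so a half turn about y gives the same grasp; the last joint's range is limited). The gripper opens to 85 mm and grips with 20 to 120 N. Pads are 22 mm wide; open, the fingers measure 114 mm over their backs; the gripper's body (76 mm by 85 mm) begins 54 mm behind the grasp point. The pads swing forward as they close: fully open they stand 13 mm farther back than shut.
Start: joints at [1.178, 0.087, 1.371, -0, 1.684, -0.103], TCP at [0.157, 0.527, 0.231] pointing down, gripper open.
Joint ranges: [-3.1, 3.1], [-0.76, 2.03], [0.27, 2.55], [-1.08, 4.22], [0.17, 2.65], [-2.57, 2.57]. Speed limits (rad/s): [2.79, 2.79, 3.14, 3.14, 3.14, 3.14].

INTERFACE

Orientations are given as a rotation vector (axis times angle).
In Python, from workcell import sensors, viewer, workorder gives the robot as it stands.
- The arm moves only by the shell command python3 -m jog 'ROWS' [FORCE]. ROWS is JSON, a list of rows, each a list of 7 numbers: the shift along the tool's x, y, z in cm, then the turn, a rotation vector about the tool's x, y, z in degrees, then the gripper's target within -1 to 1 (fully open at 1, half-way at 0, shut at -1). In form: [[x, y, z, rx, ry, rz, hand], ...]. A call has 1 to 10 rows; each row is the pose to reach, as a shift and turn from the pose measured when the call began, along the tool's axes at that moment; what a row does not reach only later rows make up. A row lasts 1/10 s, in which the tool goes at most 50 mm and 8.59 degrees, less where a joint would pass 70% of its speed; a pose out of reach is approached as far as the arm can. A call with a gripper value outside its range is refused whole. The fingers move at their own pace and stop on an object; FORCE is the grip in N (left out, the last holds). Time passes only in rows, so rows that repeat a pose let the fingers close. It gives the time, the measured TCP pose, the force and the opening at its end, in the units of the state.
- sensors.state(): the state, without advancing time (a new reading comes with each control period).
- viewer.capture(name): name is "side" or "top"; returns the picture (420x560x3 uint8, red, green, blue); there is no depth.
- viewer.calibration(name): a dict with "vertical_fov" (degrees; the focal length in pixels is half the picture's height over the tangent of half this angle, whatever the lens; pixels are square), "cx", "cy" (the principal point, pixels), "rvec" (rotation vector, rad) and "tvec" (3), from world to camera coordinates, as OpenCV has them. Camera axes: x right, y down, z forward; pixel columns grow to the right and rows downward; lengths in m; the calibration is good to about 2 mm. A picture is of the moment at which its call begins. calibration takes no time and is no camera call.
- workorder.hand_in(): hands the job in, once; it reports no verdict.
The state is a dict: "time": time; "joint_pos": joint angles; "dq": joint speeds; "effort": joint torques, N m; "ee_pos": TCP position; "eef_rot": TCP orientation; "ft_force": force on the tool from outside, world axes, zero at the start; "wrist_torque": the same for the moment, N m; "width": finger opening in m.
Only numpy, scipy, OpenCV 4.12 (cv2) and the standard library are available. Lean on these libraries where they do the work, as an engineer would, in place of code of your own. Each camera call takes 0.05 s, during which the arm holds its last target. There are 200 camera calls.

TASK

Get the longer of the two concrete cores ready for its test: stand it upright on the base plate of the loading frame and push it fully home against the V-shaped stop, so that it stands centred under the raised foot. Then turn the crank clockwise until the foot comes down and bears on the core with a seating load of about 200 N, judged by the rise of the crank load and never above 300 N. Let go of the crank, and leave the other things on the bench where they are.

Things in the scene. Friction and masses are not known exactly. Their poses are not given: they have to be found in the camera images.
- frame: hand-cranked loading frame, grey, fixed to the bench, open to the front. Origin on the bench under the ram's axis; x points from the mouth to the back, y left, z up. Base plate 22 mm thick, x -125 to 60, y -100 to 100 mm. Columns 22 mm thick at x 0, y -83 and 83 mm. Crosshead 186 to 220 mm high, x -30 to 30, y -100 to 100 mm; gearbox on it up to 251 mm, x -23 to 83 mm.
- seat (a point): point on the top of the base plate (22 mm above the bench) under the ram's axis, 83 mm from each column; axes as the frame's. A steel V-stop, 26 mm high, stands on the plate behind it, open to -x: a 60 mm core pushed in along +x comes to rest with its axis here.
- ram: upright steel ram, 24 mm thick, under the crosshead; it only slides up and down. Origin on its axis at its lower end. Below hangs a round rubber-faced foot, 40 mm wide, on a threaded stud set differently each day: its face is 34 to 41 mm below this origin, and at the start 5 to 19 mm above the top of a long core standing on the seat. The foot yields about 0.8 mm per 100 N.
- crank_axis (a point): point on the crank's upright axis at the height of its arm, 261 mm above the bench, at x 40, y 45 mm in the frame. The arm's top is 265 mm high, the hub with its nut stands to 278 mm.
- knob_mid (a point): middle (293 mm above the bench) of the crank's upright black knob, 22 mm thick, 48 mm tall, 65 mm from the crank's axis. It spins freely on its pin. A turn clockwise (from above) lowers the foot 10 mm. It starts at any angle. Turning takes about 8 N at the knob with the foot free, plus 2.45 N for each 100 N with which the foot presses; the crank stays where it is left, also under load.
- long_core: the longer concrete core, grey with pale caps: 60 mm diameter, 80 mm tall, 0.46 to 0.62 kg, standing on the bench. Origin at the centre of its underside, z up.
- short_core: a shorter concrete core, 60 mm diameter, 45 mm tall, standing on the bench; not to be used. Origin at the centre of its underside.
- scale: white bench scale with a steel pan, 200 by 240 mm, 65 mm high. Origin at the centre of its underside. To be left alone.
- brush: hand brush with a wooden handle lying on the bench, handle towards its -x. Origin at the middle of its underside. To be left alone.
Mind the look-alikes: they are no part of the job. Leave any green look-alike of the long_core alone.

How it is judged:
On the way, in this order (a step that is already met when the one before it is completed fails the run):
1. the long core stands home in the V-stop under the foot, the foot not yet on it (horizontal distance between long_core and ram below 0.004 m and z of long_core in the frame of frame below 0.025 m and angle between long_core's own z axis and vertical below 0.05 rad and contact force between ram and long_core below 1 N), for 0.2 s.
2. the foot bears on the long core with at least 120 N (contact force between ram and long_core above 120 N), for 0.2 s.
At the end, for the whole second after the job is handed in: the long core stands upright on the base plate, home in the V-stop within 4 mm of the ram's axis, and the foot presses on it with 120 to 300 N after the crank has been let go (contact force between ram and long_core between 120 and 300 N and horizontal distance between long_core and ram below 0.004 m and z of long_core in the frame of frame below 0.025 m and angle between long_core's own z axis and vertical below 0.05 rad); the robot touches nothing.
It fails at once if the foot presses on the core with more than 300 N (contact force between ram and long_core above 300 N).
It fails at once if the long core is tipped over (angle between long_core's own z axis and vertical above 0.6 rad).
It fails at once if the short core, the scale or the brush is moved by more than 25 mm (distance of any of short_core, scale, brush from where it was at the start of the episode above 0.025 m).
It also fails if it takes over 72 s, if anything falls off the work surface, if the arm or the gripper's body presses on something with over 40 N, if the wrist force passes 120 N, or if a joint passes its speed limit or range.

## Working session

There is one attempt and no reset: what is moved stays moved. The work goes in short steps, Python scripts to look and compute and a shell command to move; the robot and the scene stay as the last step left them, time stands still between calls to the robot, and variables do not carry over. Pictures are saved under pics/ and viewed, about 8 in all and at most 12, crops included, and the job is handed in when it is done.

```bash
mkdir -p pics; cat > h.py <<'E'
import numpy as np, cv2
from scipy.spatial.transform import Rotation as R
from workcell import sensors, viewer, workorder
def snap(n,f):
    im=viewer.capture(n); cv2.imwrite('pics/'+f,im[:,:,::-1]); return im
def cam(n):
    c=viewer.calibration(n); f=210/np.tan(np.radians(c['vertical_fov'])/2)
    return f,c['cx'],c['cy'],cv2.Rodrigues(np.array(c['rvec'],float))[0],np.array(c['tvec'],float)
def ray(n,u,v):
    f,cx,cy,M,t=cam(n); return -M.T@t, M.T@np.array([(u-cx)/f,(v-cy)/f,1])
def onz(n,u,v,z):
    o,d=ray(n,u,v); return (o+d*(z-o[2])/d[2])[:2]
def proj(n,p):
    f,cx,cy,M,t=cam(n); q=M@np.array(p)+t; return f*q[0]/q[2]+cx, f*q[1]/q[2]+cy
def tool():
    s=sensors.state(); return np.array(s['ee_pos']),R.from_rotvec(s['eef_rot'])
def to(p):
    t,r=tool(); return r.inv().apply(np.array(p)-t)*100
E
python3 - <<'E'
from h import *
for n in('side','top'):
    snap(n,n+'0.png'); o,d=ray(n,280,210); print(n,viewer.calibration(n),o.round(3),d.round(3))
s=sensors.state(); print(s); print(tool()[1].as_matrix().round(3))
E
```

```text
side {'vertical_fov': 56.46927997809527, 'cx': 277.89855454551827, 'cy': 217.78773654121176, 'rvec': array([ 2.28266144, -0.30941614,  0.12001749]), 'tvec': array([-0.49250357,  0.27783713,  0.95744107])} [ 0.349 -0.641  0.839] [ 0.194  0.733 -0.652]
top {'vertical_fov': 54.77074588845798, 'cx': 278.187646829985, 'cy': 205.36806926949464, 'rvec': array([ 2.17562895, -2.14315918,  0.14317382]), 'tvec': array([0.05159223, 0.52686115, 1.26773382])} [0.363 0.067 1.323] [ 0.114 -0.01  -0.993]
{'time': 0.1, 'joint_pos': array([ 1.17789285e+00,  8.78780041e-02,  1.37212555e+00,  2.22909927e-06,
        1.68359780e+00, -1.03102706e-01]), 'dq': array([ 0.00085453, -0.00045505, -0.00510817, -0.00021275, -0.00037309,
       -0.00017037]), 'effort': array([ 1.68001596e-03, -3.53016508e+01, -3.14218891e+01, -2.05279125e-04,
        8.03615752e-03, -9.69877703e-06]), 'ee_pos': array([0.15699922, 0.52664249, 0.23024648]), 'eef_rot': array([-1.56075066,  0.22791572, -0.22713539]), 'ft_force': array([-0.52733858,  0.46668085,  0.00861124]), 'wrist_torque': array([-0.00790864,  0.01637851,  0.00985728]), 'width': 0.08539234873382276}
[[ 0.958 -0.001  0.286]
 [-0.286 -0.002  0.958]
 [-0.    -1.    -0.002]]
```

View pics/top0.png

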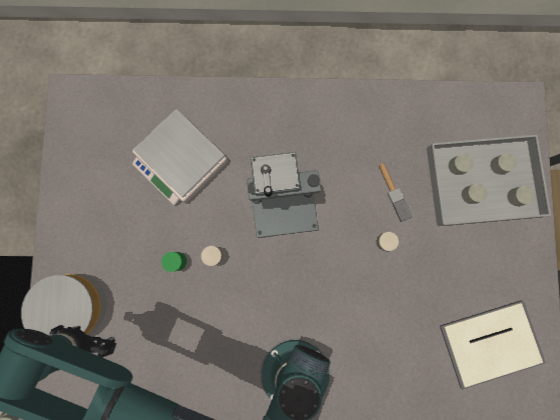

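View pics/side0.png

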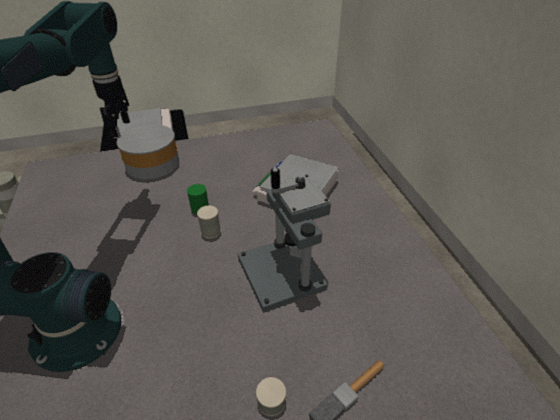

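Top view: the frame is at about (285,195), with its mouth towards the robot. The taller pale core is at (211,256) beside a green look-alike at (174,262). The shorter core is at (388,241), the knob near (267,190). Next I measure the cores and view an enlargement of the frame.

```bash
python3 - <<'E'
from h import *
ims={n:cv2.imread(f'pics/{n}0.png') for n in('top','side')}
for n,boxes in dict(top=dict(L=(195,240,230,272),S=(373,226,405,256)),side=dict(L=(192,200,224,245),S=(250,372,292,420))).items():
    hsv=cv2.cvtColor(ims[n],cv2.COLOR_BGR2HSV)
    for k,(a,b,c,d) in boxes.items():
        sub=ims[n][b:d,a:c].astype(int); m=((sub.min(2)>130)).astype(np.uint8)
        k2,lab,st,ce=cv2.connectedComponentsWithStats(m); i=1+st[1:,4].argmax()
        u,v=ce[i]+[a,b]; print(n,k,u,v,st[i], 'z80',onz(n,u,v,.08).round(4),'z45',onz(n,u,v,.045).round(4))
a=cv2.resize(ims['top'][135:250,230:335],None,fx=5,fy=5,interpolation=cv2.INTER_CUBIC)
b=cv2.resize(ims['side'][155:315,225:335],None,fx=3.6,fy=3.6,interpolation=cv2.INTER_CUBIC)
cv2.imwrite('pics/ct.png',a);cv2.imwrite('pics/cs.png',b)
E
```

```text
top L 210.3641975308642 255.41666666666666 [  6   6  20  20 324] z80 [0.3635 0.2637] z45 [0.3635 0.2693]
top S 388.9054054054054 240.9358108108108 [  7   6  19  19 296] z80 [ 0.4155 -0.281 ] z45 [ 0.417  -0.2908]
side L 207.12698412698413 211.83068783068782 [  6   6  19  13 189] z80 [0.3646 0.2637] z45 [0.3653 0.3055]
side S 270.5652173913044 391.555900621118 [  7   5  28  30 644] z80 [ 0.4142 -0.3052] z45 [ 0.4172 -0.2897]
```

View pics/ct.png

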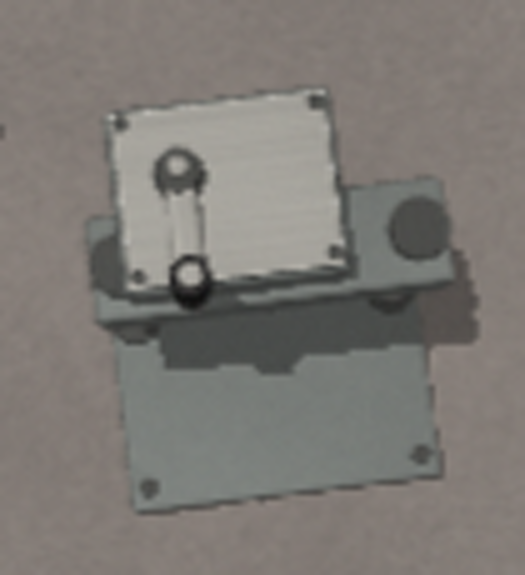

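View pics/cs.png

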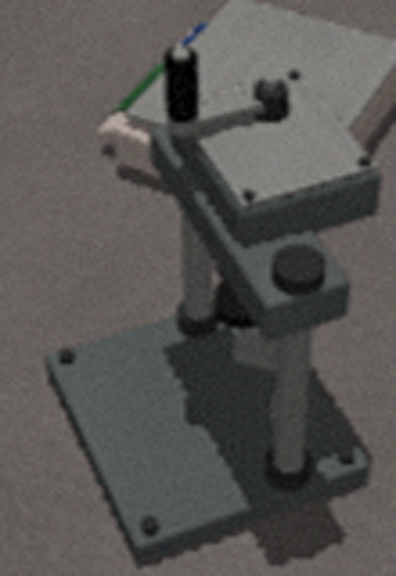

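The crops show the plate's front corners, hub and knob clearly; the knob points roughly toward the mouth, at crop pixel (190,272). Now I compute the frame pose.

```bash
python3 - <<'E'
from h import *
T=lambda u,v:(u/5+230,v/5+135); S=lambda u,v:(u/3.6+225,v/3.6+155)
pts=dict(cl=(T(138,513),S(50,355),.022),cr=(T(441,475),S(138,548),.022),hub=(T(178,163),S(270,85),.278),knob=(T(190,272),S(181,48),.317),
 gxl=(T(113,113),None,.251),gxr=(T(325,88),None,.251),colR=(T(420,228),S(300,262),.23))
P={}
for k,(t,s,z) in pts.items():
    a=onz('top',*t,z); b=onz('side',*s,z) if s else a; P[k]=(a+b)/2; print(k,a.round(4),b.round(4))
d=P['cl']-P['cr']; print('w',np.linalg.norm(d)); yaw=np.arctan2(-d[0],d[1]); 
for y in (yaw,):
    x=np.array([np.cos(y),np.sin(y)]); yy=np.array([-x[1],x[0]])
    o=(P['cl']+P['cr'])/2+.125*x; print('yaw',np.degrees(y),'seat',o,'hubpred',o+.04*x+.045*yy,'fr x',x)
    k=P['knob']-P['hub']; print('r',np.linalg.norm(k),'ang',np.degrees(np.arctan2(k[1],k[0])))
print('lift', o-.085*x)
print('core to', to([.364,.2637,.2]))
E
```

```text
cl [0.4224 0.1239] [0.4294 0.126 ]
cr [ 0.4496 -0.0703] [ 0.4539 -0.0702]
hub [0.5946 0.0955] [0.5932 0.0884]
knob [0.5301 0.0873] [0.5331 0.0923]
gxl [0.6276 0.1319] [0.6276 0.1319]
gxr [0.6434 0.0173] [0.6434 0.0173]
colR [ 0.5711 -0.0366] [ 0.5757 -0.0339]
w 0.19685444519385395
yaw 7.550230140687668 seat [0.56272916 0.0437581 ] hubpred [0.59646957 0.09362377] fr x [0.99133005 0.13139532]
r 0.062326280296396884 ang -178.03267100370545
lift [0.4784661 0.0325895]
core to [ 27.35141156   3.05745042 -19.27645026]
```

```bash
python3 -m jog '[[27.4,3,-19.3,0,0,0,1],[27.4,3,-19.3,0,0,0,1],[27.4,3,-19.3,0,0,0,1],[27.4,3,-19.3,0,0,0,1],[27.4,3,-19.3,0,0,0,1],[27.4,3,-19.3,0,0,0,1],[27.4,3,-19.3,0,0,0,1],[27.4,3,-19.3,0,0,0,1],[27.4,9,-19.3,0,0,0,1],[27.4,9,-19.3,0,0,0,1]]' 40; python3 -c "
from h import *
print(to([.364,.2637,.031]))"
```

```text
time: 1.1
ee_pos: [0.3605, 0.2614, 0.1348]
eef_rot: [-1.567, 0.236, -0.22]
ft_force: [-1.2, -0.5, -1.1]
width: 0.0853
[ 0.3628731  10.36952821  0.42505829]
```

```bash
python3 -m jog '[[0.4,0,0.4,0,0,0,1],[0.4,5,0.4,0,0,0,1],[0.4,8,0.4,0,0,0,1],[0.4,10.3,0.4,0,0,0,1],[0.4,10.3,0.4,0,0,0,1],[0.4,10.3,0.4,0,0,0,-1],[0.4,10.3,0.4,0,0,0,-1],[0.4,10.3,0.4,0,0,0,-1],[0.4,10.3,0.4,0,0,0,-1],[0.4,10.3,0.4,0,0,0,-1]]' 40; python3 -c "
from h import *
print(to([.364,.2637,.031]))"
```

```text
time: 2.1
ee_pos: [0.3659, 0.2639, 0.0345]
eef_rot: [-1.566, 0.233, -0.223]
ft_force: [-1.0, -3.2, 6.0]
width: 0.0592
[-0.17583377  0.35483964 -0.06965096]
```

```bash
python3 -m jog '[[0,-3,0,0,0,0,-1],[0,-6,0,0,0,0,-1],[0,-8,0,0,0,0,-1],[0,-8,0,0,0,0,-1]]' 40; python3 -c "
from h import *
print(to([.475,.032,.115]))"
```

```text
time: 2.5
ee_pos: [0.3688, 0.2659, 0.1186]
eef_rot: [-1.56, 0.227, -0.228]
ft_force: [0.2, 0.8, -3.5]
width: 0.0593
[ 16.86073995   0.38647885 -19.37468118]
```

```bash
python3 -m jog '[[4,0,-5,0,0,0,-1],[8,0,-9,0,0,0,-1],[12,0,-14,0,0,0,-1],[16.9,0.4,-19.4,0,0,0,-1],[16.9,0.4,-19.4,0,0,0,-1],[16.9,0.4,-19.4,0,0,0,-1],[16.9,0.4,-19.4,0,0,0,-1]]'; python3 -c "
from h import *
print(to([.475,.032,.057]))
snap('side','s1.png')"
```

```text
time: 3.2
ee_pos: [0.4747, 0.0304, 0.1131]
eef_rot: [-1.559, 0.233, -0.228]
ft_force: [0.6, -0.1, -4.4]
width: 0.0594
[-0.00764409  5.60512679  0.16868463]
```

View pics/s1.png

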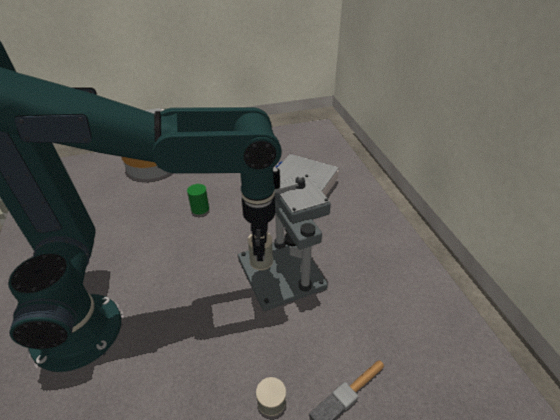

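The held core hangs upright over the plate at about (260,252). Lowering it now.

```bash
python3 -m jog '[[0,2,0.1,0,0,0,-1],[0,4,0.1,0,0,0,-1],[0,5,0.1,0,0,0,-1],[0,5.4,0.1,0,0,0,-1],[0,5.6,0.1,0,0,0,-1],[0,5.7,0.1,0,0,0,-1],[0,5.7,0.1,0,0,0,-1]]'
```

```text
time: 3.95
ee_pos: [0.4751, 0.0329, 0.0571]
eef_rot: [-1.559, 0.23, -0.228]
ft_force: [-0.3, -0.1, -4.6]
width: 0.059
```

```bash
python3 -m jog '[[0,0.2,0,0,0,0,-1],[0,0.3,0,0,0,0,-1],[0,0.3,0,0,0,0,-1]]'
```

```text
time: 4.25
ee_pos: [0.4759, 0.0327, 0.0564]
eef_rot: [-1.558, 0.228, -0.229]
ft_force: [-3.1, 0.6, 5.3]
width: 0.059
```

```bash
python3 -m jog '[[0,0,0,0,0,0,1],[0,0,0,0,0,0,1],[0,0,0,0,0,0,1],[0,0,0,0,0,0,1],[0,-4,0,0,0,0,1],[0,-8,0,0,0,0,1],[0,-12,0,0,0,0,1],[-5,-13,0,0,0,0,1],[-8,-13,0,0,0,0,1],[-8,-13,0,0,0,0,1]]'; cat >> h.py <<'E'
YAW=7.7
def frame(a,b,z,seat=(.563,.044)):
    c,s=np.cos(np.radians(YAW)),np.sin(np.radians(YAW)); return np.array([seat[0]+c*a-s*b,seat[1]+s*a+c*b,z])
def tilt(e):
    c,s=np.cos(np.radians(YAW)),np.sin(np.radians(YAW)); e=np.radians(e)
    y=np.array([np.cos(e)*c,np.cos(e)*s,-np.sin(e)]); z=np.array([-s,c,0]); return R.from_matrix(np.c_[np.cross(y,z),y,z])
def plan(grasp,e):
    t,r=tool(); q=tilt(e); tcp=np.array(grasp)+.019*q.as_matrix()[:,1]
    print('tcp',tcp.round(4),'shift',(r.inv().apply(tcp-t)*100).round(2),'turn',np.degrees((r.inv()*q).as_rotvec()).round(1))
E
python3 -c "
from h import *
print(sensors.state()['joint_pos'].round(2))
for e in(30,40): plan(frame(-.088,0,.2),e)"
```

```text
time: 5.25
ee_pos: [0.397, 0.0566, 0.187]
eef_rot: [-1.558, 0.226, -0.229]
ft_force: [0.4, -0.0, 0.5]
width: 0.0851
[-0.   -0.24  1.77  0.    1.62 -1.28]
tcp [0.4921 0.0344 0.1905] shift [ 9.75 -0.33  0.6 ] turn [ 12.7 -22.1 -59. ]
tcp [0.4902 0.0342 0.1878] shift [ 9.57 -0.06  0.52] turn [ 10.6 -22.8 -49.1]
```

```bash
python3 -m jog '[[2,-2,0.3,1.6,-2.8,-7.4,1],[4,-3,0.5,3.2,-5.6,-14.8,1],[6,-3,0.6,4.8,-8.3,-22,1],[8,-2,0.6,6.4,-11,-29.5,1],[9,-1,0.6,8,-13.8,-37,1],[9.7,-0.3,0.6,9.5,-16.5,-44,1],[9.7,-0.3,0.6,11,-19.3,-51.5,1],[9.7,-0.3,0.6,12.7,-22.1,-59,1],[9.7,-0.3,0.6,12.7,-22.1,-59,1],[9.7,-0.3,0.6,12.7,-22.1,-59,1]]'; python3 -c "
from h import *
print(sensors.state()['joint_pos'].round(2)); print(tool()[1].as_matrix().round(3))
plan(frame(-.088,0,.075),30)"
```

```text
time: 6.25
ee_pos: [0.4905, 0.0337, 0.1871]
eef_rot: [-1.343, -0.896, -0.712]
ft_force: [-0.1, 0.6, -0.2]
width: 0.0855
[-0.29 -0.68  2.35  0.7   0.58 -2.4 ]
[[ 0.498  0.857 -0.132]
 [ 0.065  0.115  0.991]
 [ 0.865 -0.502  0.002]]
tcp [0.4921 0.0344 0.0655] shift [-10.43   6.25   0.03] turn [ 0.  -0.1 -0.2]
```

```bash
python3 -m jog '[[-2.5,1.5,0,0,0,0,1],[-5,3,0,0,0,0,1],[-5,3,0,0,0,0,1]]'; python3 -c "
from h import *
print(sensors.state()['joint_pos'].round(2)); print(tool()[1].as_matrix().round(3))
plan(frame(-.088,0,.075),30)"
```

```text
time: 6.55
ee_pos: [0.488, 0.0399, 0.1279]
eef_rot: [-1.349, -0.882, -0.705]
ft_force: [-1.1, 0.3, -0.9]
width: 0.0855
[-0.25 -0.59  2.43  0.84  0.44 -2.56]
[[ 0.511  0.85  -0.128]
 [ 0.063  0.111  0.992]
 [ 0.857 -0.515  0.003]]
tcp [0.4921 0.0344 0.0655] shift [-5.17  3.5  -0.62] turn [ 0.2 -0.4 -1. ]
```

The wrist is close to its limits at this shallow tilt. Instead I'll push from behind with half-open fingers, which cradle the core, at a 50° tilt.

```bash
python3 -m jog '[[3,-3,0,0,0,5,1],[6,-7,0,0,0,12,1],[6,-11,0,0,0,19,1],[6,-15,0,0,0,20,1],[6,-15,0,0,0,20,1]]'; python3 -c "
from h import *
print(tool()[0],sensors.state()['joint_pos'].round(2))
q=tilt(50).as_matrix()[:,1]
plan(frame(-.15,0,.05)-.019*q,50)"
```

```text
time: 7.05
ee_pos: [0.4094, 0.0256, 0.2662]
eef_rot: [-1.461, -0.62, -0.43]
ft_force: [1.4, -0.3, -1.0]
width: 0.0851
[0.4093664  0.02561392 0.26616465] [-0.28 -0.76  2.05  0.26  1.23 -1.98]
tcp [0.4144 0.0239 0.05  ] shift [-13.15  17.16  -0.22] turn [ 0.3 -0.3 -1.3]
```

```bash
python3 -m jog '[[-2.6,3.4,0,0,0,-1,0],[-5.2,6.8,0,0,0,-1,0],[-7.8,10.2,-0.2,0,0,-1,0],[-10.4,13.6,-0.2,0,0,-1,0],[-10.4,13.6,-0.2,0,0,-1,0],[-10.4,13.6,-0.2,0,0,-1,0]]'; python3 -c "
from h import *
print(tool()[0],sensors.state()['joint_pos'].round(2))
q=tilt(50).as_matrix()[:,1]
plan(frame(-.15,0,.05)-.019*q,50)"
```

```text
time: 7.65
ee_pos: [0.4144, 0.0236, 0.097]
eef_rot: [-1.458, -0.634, -0.445]
ft_force: [0.2, 0.7, 2.7]
width: 0.0425
[0.41441249 0.02360044 0.09699635] [-0.29 -0.69  2.37  0.35  0.85 -2.13]
tcp [0.4144 0.0239 0.05  ] shift [-3.01  3.61  0.04] turn [ 0.4 -0.3 -0.2]
```

```bash
python3 -m jog '[[-1.5,1.8,0,0,0,0,0],[-3,3.6,0,0,0,0,0],[-3,3.6,0,0,0,0,0],[-3,3.6,0,0,0,0,0]]'; python3 -c "
from h import *
print(tool()[0],sensors.state()['joint_pos'].round(2))
q=tilt(50).as_matrix()[:,1]
for a in (-.12,-.035):plan(frame(a,0,.048)-.019*q,50)
snap('side','s2.png');snap('top','t2.png')
a=cv2.imread('pics/s2.png')[130:330,180:380];b=cv2.imread('pics/t2.png')[130:280,210:360]
cv2.imwrite('pics/c2.png',np.hstack([cv2.resize(a,(400,400)),cv2.resize(b,(400,400))]))"
```

```text
time: 8.05
ee_pos: [0.417, 0.0228, 0.0545]
eef_rot: [-1.458, -0.639, -0.449]
ft_force: [-0.4, -0.5, -0.3]
width: 0.0429
[0.41701038 0.02278712 0.05453483] [-0.29 -0.62  2.43  0.4   0.72 -2.2 ]
tcp [0.4441 0.0279 0.048 ] shift [1.68 2.27 0.17] turn [ 0.5 -0.3  0.1]
tcp [0.5283 0.0393 0.048 ] shift [8.18 7.75 0.25] turn [ 0.5 -0.3  0.1]
```

View pics/c2.png

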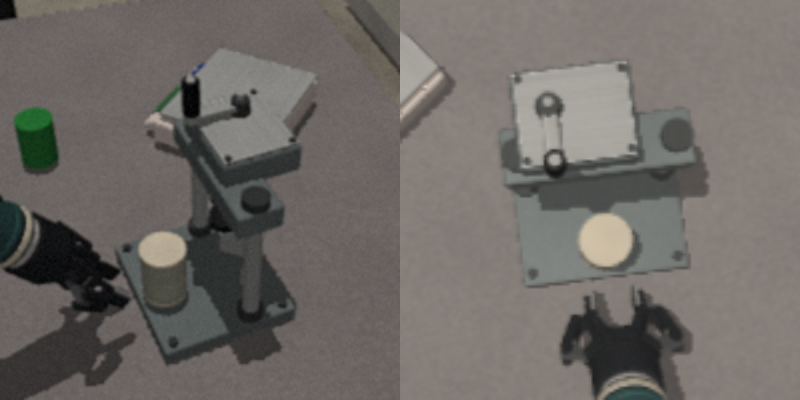

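Left crop: the core stands upright on the plate at about (163,270). Right crop: the fingertips are lined up behind it. Pushing now.

```bash
python3 -m jog '[[0.8,1.2,0.2,0.5,0,0,0],[1.7,2.3,0.2,0.5,0,0,0],[2.4,2.9,0.2,0.5,0,0,0],[3.2,3.5,0.2,0.5,0,0,0],[4,4.2,0.2,0.5,0,0,0],[4.7,4.8,0.2,0.5,0,0,0],[5.5,5.5,0.2,0.5,0,0,0],[6.2,6.1,0.2,0.5,0,0,0],[6.6,6.5,0.2,0.5,0,0,0],[6.6,6.5,0.2,0.5,0,0,0]]'; python3 -c "
from h import *
q=tilt(50).as_matrix()[:,1]
print(sensors.state()['joint_pos'].round(2))
for a in (-.03,-.02):plan(frame(a,0,.048)-.019*q,50)"
```

```text
time: 9.15
ee_pos: [0.5101, 0.0362, 0.0493]
eef_rot: [-1.45, -0.643, -0.449]
ft_force: [-0.7, -0.4, 0.6]
width: 0.0426
[-0.16 -0.28  2.25  0.39  0.52 -2.14]
tcp [0.5333 0.04   0.048 ] shift [1.71 1.62 0.07] turn [ 0.  -0.2  0.3]
tcp [0.5432 0.0413 0.048 ] shift [2.47 2.26 0.07] turn [ 0.  -0.2  0.3]
```

```bash
python3 -m jog '[[0.4,0.3,0,0,0,0,0],[0.8,0.7,0,0,0,0,0],[1.1,1,0,0,0,0,0],[1.4,1.2,0,0,0,0,0],[1.6,1.4,0,0,0,0,0],[1.6,1.4,0,0,0,0,0]]'; python3 -m jog '[[0.2,0.2,0,0,0,0,0],[0.35,0.3,0,0,0,0,0],[0.35,0.3,0,0,0,0,0]]'; python3 -c "
from h import *
snap('side','s3.png');snap('top','t3.png')
a=cv2.imread('pics/s3.png')[130:330,180:380];b=cv2.imread('pics/t3.png')[130:280,210:360]
cv2.imwrite('pics/c3.png',np.hstack([cv2.resize(a,(400,400)),cv2.resize(b,(400,400))]))"
```

```text
time: 9.75
ee_pos: [0.5315, 0.0391, 0.049]
eef_rot: [-1.45, -0.643, -0.449]
ft_force: [-1.7, -0.3, 1.2]
width: 0.0427
time: 10.05
ee_pos: [0.5348, 0.0401, 0.048]
eef_rot: [-1.449, -0.641, -0.446]
ft_force: [-12.5, -1.4, 8.3]
width: 0.0429
```

View pics/c3.png

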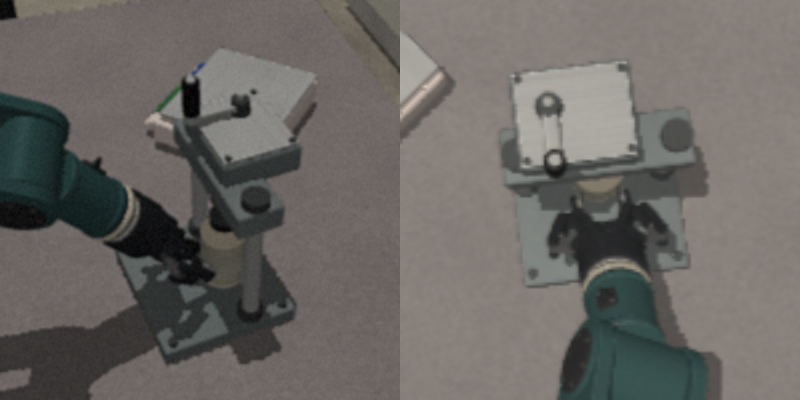

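The core is under the foot, with contact force up to 12 N. One firmer push will confirm it is home.

```bash
python3 -m jog '[[0.15,0.13,0,0,0,0,0],[0.3,0.25,0,0,0,0,0],[0.3,0.25,0,0,0,0,0],[0.3,0.25,0,0,0,0,0]]'
```

```text
time: 10.55
ee_pos: [0.5364, 0.041, 0.0466]
eef_rot: [-1.449, -0.638, -0.442]
ft_force: [-19.0, -1.8, 11.1]
width: 0.0427
```

Position stays put under 19 N, so it is home. Backing off.

```bash
python3 -m jog '[[-1.5,-1.3,0,0,0,0,0],[-4,-3.3,0,0,0,0,0],[-7,-6,0,0,0,0,0],[-10,-8.4,0,0,0,0,0],[-8,-11,0,0,0,0,0],[-5,-14.5,0,0,0,0,0],[-5,-14.5,0,0,0,0,0]]'; python3 -c "
from h import *
print(sensors.state()['joint_pos'].round(2))
t,r=tool(); 
for K in ([.45,.09,.36],[.5315,.091,.36]):
  for yy in (-16.6,7.7,30):
    c,s=np.cos(np.radians(yy)),np.sin(np.radians(yy)); q=R.from_matrix(np.array([[c,0,-s],[s,0,c],[0,-1,0]]))
    print(K,yy,(r.inv().apply(np.array(K)-t)*100).round(1),np.degrees((r.inv()*q).as_rotvec()).round(1))
a=snap('side','s4.png')[130:330,180:380,::-1]
cv2.imwrite('pics/c4.png',cv2.resize(a,(600,600),interpolation=cv2.INTER_CUBIC))"
```

```text
time: 11.25
ee_pos: [0.41, 0.0217, 0.1337]
eef_rot: [-1.451, -0.648, -0.453]
ft_force: [1.3, 0.3, 1.5]
width: 0.0426
[-0.32 -0.76  2.32  0.35  0.95 -2.13]
[0.45, 0.09, 0.36] -16.6 [ 18.4 -14.    6.2] [-8.5 23.1 40. ]
[0.45, 0.09, 0.36] 7.7 [ 18.4 -14.    6.2] [ 0.1 -0.2 40.6]
[0.45, 0.09, 0.36] 30 [ 18.4 -14.    6.2] [  8.  -21.5  40.1]
[0.5315, 0.091, 0.36] -16.6 [24.6 -8.7  5.3] [-8.5 23.1 40. ]
[0.5315, 0.091, 0.36] 7.7 [24.6 -8.7  5.3] [ 0.1 -0.2 40.6]
[0.5315, 0.091, 0.36] 30 [24.6 -8.7  5.3] [  8.  -21.5  40.1]
```

View pics/c4.png

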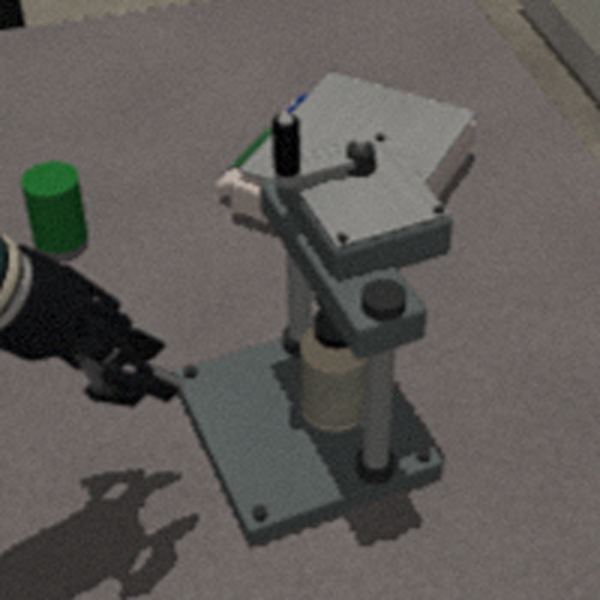

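The core stands upright under the foot (crop 303–366, 430 at the bottom) and the columns are clear. Moving over the knob.

```bash
python3 -m jog '[[4,-3,1,0,0,7,0],[8,-6,2,0,0,14,0],[12,-9,4,0,0,21,0],[16,-12,5,0,0,28,0],[18.4,-14,6,0,0,35,0.3],[18.4,-14,6.2,0,0,40.6,0.3],[21,-11.5,6,0,0,40.6,0.3],[24.6,-8.7,5.3,0,0,40.6,0.3],[24.6,-8.7,5.3,0,0,40.6,0.3],[24.6,-8.7,5.3,0,0,40.6,0.3]]'; python3 -c "
from h import *
print(sensors.state()['joint_pos'].round(2),tool()[1].as_matrix().round(3),to([.5315,.091,.285]))
for dx in(0,-.006):
  c=frame(dx,0,0); f,cx,cy,M,t=cam('side'); o=-M.T@t; d=(c-o)[:2]; d/=np.linalg.norm(d); n=np.array([d[1],-d[0]])
  print(dx,[np.round(proj('side',[*(c[:2]+s*.03*n),.07]),1) for s in(-1,1)], 'bottom',np.round(proj('side',[*(c[:2]-.03*d),.022]),1))
im=cv2.imread('pics/s4.png').astype(int).sum(2)
print(im[258,274:306]); print(im[262:280,291])
snap('side','s5.png');snap('top','t5.png')
a=cv2.imread('pics/s5.png')[130:280,210:360];b=cv2.imread('pics/t5.png')[130:280,210:360]
cv2.imwrite('pics/c5.png',np.hstack([cv2.resize(a,(400,400)),cv2.resize(b,(400,400))]))"
```

```text
time: 12.3
ee_pos: [0.5325, 0.092, 0.3535]
eef_rot: [-1.567, -0.097, 0.111]
ft_force: [-0.2, -0.2, 0.9]
width: 0.0557
[ 0.07  0.08  1.14  0.    1.93 -1.64] [[ 0.991 -0.009 -0.132]
 [ 0.132  0.     0.991]
 [-0.009 -1.     0.002]] [-0.05501056  6.85220063 -0.0929677 ]
0 [array([281.1, 252.8]), array([303.6, 253.2])] bottom [292.  273.3]
-0.006 [array([279.1, 253.5]), array([301.5, 253.8])] bottom [290.1 274. ]
[147 138 130 136 139 152 141 184 185 187 204 186 210 218 218 207 210 214
 211 213 220 217 203 213 201 205 181 195 188 207 213 223]
[227 216 231 245 216 234 220 226 218 210 225 226 162 136 133 142 138 136]
```

View pics/c5.png

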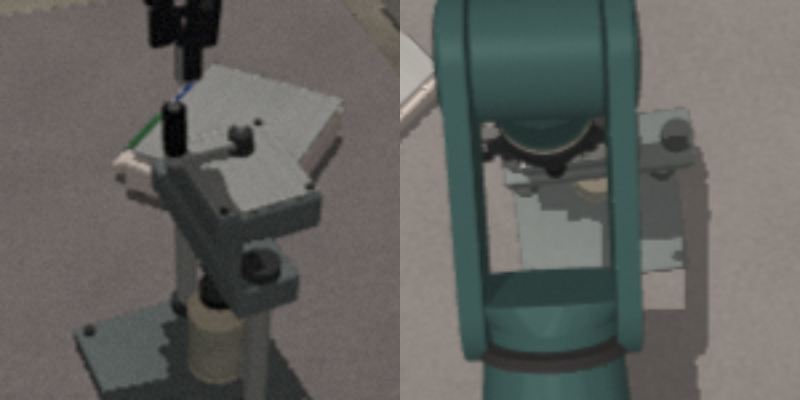

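Left crop: the core's edges match the predicted home position to half a pixel, and the fingers stand over the knob. Lowering and gripping.

```bash
python3 -m jog '[[-0.1,2,-0.1,0,0,0,0.3],[-0.1,4,-0.1,0,0,0,0.3],[-0.1,6,-0.1,0,0,0,0.3],[-0.1,6.9,-0.1,0,0,0,0.3],[-0.1,6.9,-0.1,0,0,0,-1],[-0.1,6.9,-0.1,0,0,0,-1],[-0.1,6.9,-0.1,0,0,0,-1],[-0.1,6.9,-0.1,0,0,0,-1]]' 50; python3 - <<'E'
from h import *
t,r=tool(); c=np.array([.5955,.0932]); v=t[:2]-c; a0=np.degrees(np.arctan2(v[1],v[0])); print('ang',a0,'r',np.hypot(*v))
for d in range(0,100,10):
    a=np.radians(a0-d); p=np.array([*(c+.065*np.array([np.cos(a),np.sin(a)])),t[2]]); print(d,(r.inv().apply(p-t)*100).round(2))
E
```

```text
time: 13.2
ee_pos: [0.5303, 0.0898, 0.2896]
eef_rot: [-1.57, -0.102, 0.104]
ft_force: [-2.4, -4.4, 4.0]
width: 0.0201
ang -177.02706717854184 r 0.06533450168092524
0 [ 0.03 -0.   -0.  ]
10 [ 0.22 -0.    1.11]
20 [ 0.6  -0.    2.18]
30 [ 1.16 -0.01  3.17]
40 [ 1.88 -0.01  4.04]
50 [ 2.74 -0.01  4.78]
60 [ 3.72 -0.01  5.35]
70 [ 4.78 -0.01  5.75]
80 [ 5.9  -0.02  5.95]
90 [ 7.03 -0.02  5.96]
```

```bash
cat > k.py <<'E'
from h import *
import sys
c=np.array([.5955,.0932])
t,r=tool(); v=t[:2]-c; a0=np.arctan2(v[1],v[0]); F=np.array(sensors.state()['ft_force'])
u=v/np.hypot(*v); tan=np.array([u[1],-u[0]])  # clockwise
print('ang %.1f r %.4f drag %.1f rad %.1f'%(np.degrees(a0),np.hypot(*v),-F[:2]@tan,F[:2]@u),'q',sensors.state()['joint_pos'].round(2))
for d in map(float,sys.argv[1:]):
    a=a0-np.radians(d); p=np.array([*(c+.065*np.array([np.cos(a),np.sin(a)])),.2895]); print(d,(r.inv().apply(p-t)*100).round(2))
E
python3 -m jog '[[0.2,0,1.1,0,0,0,-1],[0.6,0,2.2,0,0,0,-1],[1.2,0,3.2,0,0,0,-1],[1.9,0,4,0,0,0,-1],[2.7,0,4.8,0,0,0,-1],[3.7,0,5.4,0,0,0,-1],[4.8,0,5.7,0,0,0,-1],[5.9,0,5.9,0,0,0,-1],[7,0,6,0,0,0,-1],[7,0,6,0,0,0,-1]]'; python3 k.py 10 20 30 40 50 60 70 80
```

```text
time: 14.2
ee_pos: [0.5913, 0.1615, 0.2897]
eef_rot: [-1.564, -0.103, 0.109]
ft_force: [-3.1, 3.9, 1.4]
width: 0.0209
ang 93.5 r 0.0684 drag 2.9 rad 4.1 q [ 0.17  0.23  1.09  0.    1.82 -1.53]
10.0 [ 1.09  0.01 -0.52]
20.0 [ 2.16  0.   -0.89]
30.0 [ 3.15 -0.   -1.45]
40.0 [ 4.03 -0.01 -2.16]
50.0 [ 4.77 -0.01 -3.02]
60.0 [ 5.35 -0.02 -3.99]
70.0 [ 5.75 -0.02 -5.05]
80.0 [ 5.97 -0.03 -6.17]
```

```bash
sed -i 's/\.0932/.0960/' k.py; python3 -m jog '[[1.1,0,-0.2,0,0,0,-1],[2.2,0,-0.6,0,0,0,-1],[3.2,0,-1.2,0,0,0,-1],[4,0,-1.9,0,0,0,-1],[4.8,0,-2.7,0,0,0,-1],[5.4,0,-3.7,0,0,0,-1],[5.8,0,-4.8,0,0,0,-1],[6,0,-5.9,0,0,0,-1]]'; python3 k.py 10 20 30 40 50 60 70 80
```

```text
time: 15.0
ee_pos: [0.6574, 0.1145, 0.2897]
eef_rot: [-1.558, -0.104, 0.114]
ft_force: [-6.4, 6.7, 1.6]
width: 0.0204
ang 16.7 r 0.0647 drag 8.2 rad -4.2 q [ 0.08  0.36  0.93  0.01  1.86 -1.62]
10.0 [ 0.11  0.01 -1.13]
20.0 [-0.02 -0.01 -2.25]
30.0 [-0.34 -0.02 -3.34]
40.0 [-0.84 -0.02 -4.35]
50.0 [-1.51 -0.03 -5.27]
60.0 [-2.33 -0.03 -6.05]
70.0 [-3.27 -0.04 -6.68]
80.0 [-4.31 -0.04 -7.13]
```

```bash
python3 -m jog '[[0.1,0,-1.1,0,0,0,-1],[0,0,-2.2,0,0,0,-1],[-0.3,0,-3.3,0,0,0,-1],[-0.8,0,-4.3,0,0,0,-1],[-1.5,0,-5.3,0,0,0,-1]]'; python3 k.py 10 20 30 40 50
```

```text
time: 15.5
ee_pos: [0.6511, 0.0638, 0.2897]
eef_rot: [-1.551, -0.111, 0.115]
ft_force: [1.0, 8.1, 0.2]
width: 0.02
ang -30.1 r 0.0642 drag 7.6 rad -3.2 q [ 0.    0.33  0.97  0.02  1.84 -1.71]
10.0 [-0.71  0.   -0.87]
20.0 [-1.62 -0.01 -1.55]
30.0 [-2.64 -0.02 -2.06]
40.0 [-3.72 -0.02 -2.38]
50.0 [-4.85 -0.02 -2.51]
```

```bash
python3 -m jog '[[-0.7,0,-0.9,0,0,0,-1],[-1.6,0,-1.6,0,0,0,-1],[-2.6,0,-2.1,0,0,0,-1],[-3.7,0,-2.4,0,0,0,-1],[-4.9,0,-2.5,0,0,0,-1]]'; python3 k.py 10 20 30 40 50
```

```text
time: 16.0
ee_pos: [0.6089, 0.0332, 0.2897]
eef_rot: [-1.549, -0.119, 0.11]
ft_force: [8.0, 2.2, -1.4]
width: 0.0206
ang -77.9 r 0.0642 drag 8.3 rad -0.5 q [-0.05  0.22  1.11  0.02  1.81 -1.76]
10.0 [-1.13  0.01 -0.05]
20.0 [-2.24  0.    0.17]
30.0 [-3.29  0.    0.58]
40.0 [-4.26  0.01  1.17]
50.0 [-5.11  0.02  1.92]
```

```bash
python3 -m jog '[[-1.1,0,0,0,0,0,-1],[-2.2,0,0.2,0,0,0,-1],[-3.3,0,0.6,0,0,0,-1],[-4.3,0,1.2,0,0,0,-1],[-5.1,0,1.9,0,0,0,-1]]'; python3 k.py 10 20 30 40 50
```

```text
time: 16.5
ee_pos: [0.5577, 0.0433, 0.2897]
eef_rot: [-1.552, -0.122, 0.104]
ft_force: [6.8, -4.4, -2.4]
width: 0.0205
ang -125.6 r 0.0648 drag 8.2 rad -0.4 q [-0.03  0.1   1.25  0.02  1.79 -1.74]
10.0 [-0.76  0.02  0.84]
20.0 [-1.34  0.03  1.81]
30.0 [-1.75  0.04  2.87]
40.0 [-1.97  0.05  3.98]
50.0 [-1.99  0.07  5.11]
```

```bash
python3 -m jog '[[-0.8,0,0.8,0,0,0,-1],[-1.3,0,1.8,0,0,0,-1],[-1.75,0,2.9,0,0,0,-1],[-2,0,4,0,0,0,-1],[-2,0.1,5.1,0,0,0,-1]]'; python3 k.py 10 20 30 40 50
```

```text
time: 17.0
ee_pos: [0.5305, 0.0887, 0.2896]
eef_rot: [-1.557, -0.119, 0.102]
ft_force: [-1.6, -8.3, 2.7]
width: 0.0205
ang -173.6 r 0.0654 drag 8.0 rad 2.5 q [ 0.05  0.05  1.3   0.01  1.79 -1.66]
10.0 [0.18 0.02 1.12]
20.0 [0.5  0.04 2.21]
30.0 [1.01 0.05 3.22]
40.0 [1.69 0.07 4.13]
50.0 [2.51 0.09 4.91]
```

```bash
python3 -m jog '[[0.2,0,1.1,0,0,0,-1],[0.5,0,2.2,0,0,0,-1],[1,0,3.2,0,0,0,-1],[1.7,0.1,4.1,0,0,0,-1],[2.5,0.1,4.9,0,0,0,-1]]'; python3 k.py 10 20 30 40 50
```

```text
time: 17.5
ee_pos: [0.5465, 0.14, 0.2897]
eef_rot: [-1.56, -0.115, 0.106]
ft_force: [-5.7, -5.5, 2.4]
width: 0.0204
ang 138.1 r 0.0659 drag 7.9 rad 0.6 q [ 0.15  0.11  1.23  0.01  1.79 -1.56]
10.0 [0.98 0.03 0.58]
20.0 [2.01 0.04 1.06]
30.0 [3.11 0.05 1.36]
40.0 [4.23 0.05 1.46]
50.0 [5.36 0.06 1.36]
```

```bash
python3 -m jog '[[1,0,0.6,0,0,0,-1],[2,0,1.1,0,0,0,-1],[3.1,0,1.35,0,0,0,-1],[4.2,0,1.45,0,0,0,-1],[5.4,0,1.4,0,0,0,-1]]'; python3 k.py 10 20 30 40 50
```

```text
time: 18.0
ee_pos: [0.5951, 0.1618, 0.2897]
eef_rot: [-1.56, -0.108, 0.114]
ft_force: [-9.9, -3.2, 0.2]
width: 0.0203
ang 90.3 r 0.0658 drag 10.0 rad -3.1 q [ 0.17  0.24  1.08  0.01  1.82 -1.54]
10.0 [ 1.09  0.01 -0.33]
20.0 [ 2.14  0.   -0.76]
30.0 [ 3.09 -0.   -1.38]
40.0 [ 3.92 -0.01 -2.15]
50.0 [ 4.61 -0.02 -3.05]
```

Drag has risen to 10 N, which may be contact. Smaller steps from here.

```bash
python3 -m jog '[[0.55,0,-0.15,0,0,0,-1],[1.1,0,-0.35,0,0,0,-1]]'; python3 k.py 5 10 15 20
```

```text
time: 18.2
ee_pos: [0.6035, 0.1611, 0.2897]
eef_rot: [-1.558, -0.103, 0.122]
ft_force: [-10.6, 0.5, 2.0]
width: 0.0208
ang 83.0 r 0.0656 drag 10.6 rad -0.8 q [ 0.16  0.26  1.05  0.01  1.84 -1.55]
5.0 [ 0.53  0.01 -0.23]
10.0 [ 1.05 -0.   -0.45]
15.0 [ 1.55 -0.01 -0.71]
20.0 [ 2.03 -0.02 -1.02]
```

```bash
python3 -m jog '[[0.5,0,-0.2,0,0,0,-1],[1.05,0,-0.45,0,0,0,-1],[1.55,0,-0.7,0,0,0,-1]]'; python3 k.py 5 10 15 20
```

```text
time: 18.5
ee_pos: [0.6165, 0.1579, 0.2896]
eef_rot: [-1.555, -0.099, 0.131]
ft_force: [-12.0, 1.9, 2.4]
width: 0.0204
ang 71.2 r 0.0654 drag 11.9 rad -2.1 q [ 0.15  0.3   1.01  0.01  1.85 -1.56]
5.0 [ 0.47 -0.   -0.32]
10.0 [ 0.94 -0.01 -0.64]
15.0 [ 1.38 -0.03 -1.  ]
20.0 [ 1.78 -0.04 -1.4 ]
```

```bash
python3 -m jog '[[0.5,0,-0.3,0,0,0,-1],[0.95,0,-0.65,0,0,0,-1]]'; python3 k.py 5 10
```

```text
time: 18.7
ee_pos: [0.6233, 0.1551, 0.2896]
eef_rot: [-1.551, -0.094, 0.14]
ft_force: [-11.9, 2.3, 1.9]
width: 0.0204
ang 64.8 r 0.0653 drag 11.7 rad -3.0 q [ 0.15  0.32  0.99  0.02  1.87 -1.57]
5.0 [ 0.44 -0.01 -0.36]
10.0 [ 0.87 -0.02 -0.73]
```

```bash
python3 -m jog '[[0.4,0,-0.35,0,0,0,-1],[0.7,0,-0.55,0,0,0,-1]]'; python3 k.py 5 10
```

```text
time: 18.9
ee_pos: [0.6274, 0.1528, 0.2897]
eef_rot: [-1.548, -0.09, 0.15]
ft_force: [-13.0, 3.4, 1.7]
width: 0.021
ang 60.7 r 0.0652 drag 13.0 rad -3.4 q [ 0.14  0.33  0.97  0.02  1.88 -1.58]
5.0 [ 0.42 -0.01 -0.39]
10.0 [ 0.81 -0.03 -0.79]
```

```bash
python3 -m jog '[[0,0,0,0,0,0,-1],[0,0,0,0,0,0,0.2],[0,0,0,0,0,0,0.2],[0,0,0,0,0,0,0.2],[0,-2,0,0,0,0,0.2],[0,-4,0,0,0,0,0.2],[0,-7,0,0,0,0,0.2],[-4,-9,0,0,0,0,0.2],[-12,-9,0,0,0,0,0.2],[-18,-9,0,0,0,0,0.2]]'; python3 -m jog '[[-8,0,0,0,0,0,0.2],[-12,0,0,0,0,0,0.2],[-12,0,0,0,0,0,0.2]]'; python3 -c "
from h import *
snap('side','s6.png');snap('top','t6.png')
a=cv2.imread('pics/s6.png')[130:280,210:360];b=cv2.imread('pics/t6.png')[130:280,210:360]
cv2.imwrite('pics/c6.png',np.hstack([cv2.resize(a,(400,400)),cv2.resize(b,(400,400))]))"
```

```text
time: 19.9
ee_pos: [0.4921, 0.1299, 0.3852]
eef_rot: [-1.547, -0.091, 0.149]
ft_force: [-1.1, -0.1, 0.8]
width: 0.0513
time: 20.2
ee_pos: [0.3701, 0.1114, 0.3914]
eef_rot: [-1.546, -0.095, 0.146]
ft_force: [0.7, -0.2, 1.2]
width: 0.0513
```

View pics/c6.png

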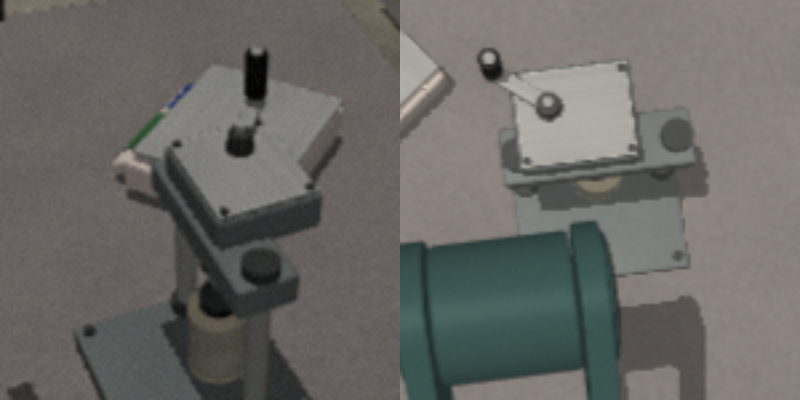

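The core is unmoved with the foot down on it (crop 217,300). The crank stands free at about 55–60°, and the arm is clear.

```bash
python3 -c "
from workcell import workorder; print(workorder.hand_in())"
```

```text
the job is handed in; nothing more can be done
None
```

The long core stands upright and home in the V-stop, the foot bears on it with an estimated 180–200 N, and I have handed the job in after about 20 s of robot time. No verdict was reported.

- **Placing:** I set the core on the base plate with the tool vertical. A tilted regrip ran into the wrist joint's limit, so I pushed the core home from behind with half-open fingers. It held at about 19 N, and the core's edges in the side view matched the predicted seat to about half a pixel (1–2 mm).
- **Loading:** I turned the crank clockwise about 1.35 turns. The drag at the knob was about 8 N with the foot free and ended at 13.0 N, which on its own means about 200 N. One reading just before (11.7 N, about 150 N) was lower than the angle turned would give, so I put the load at 180–200 N; the crank angle past contact gives about 180 N.
- **Last checks:** the final pictures show the core unmoved under the foot, the crank released and the arm clear. The knob stood at about 55° in the top picture against 61° measured at release. I put that down to reading the picture; a true 6° more would add only about 20 N.
- **Other things:** I did not measure whether the short core, scale or brush had moved, but the arm never went near them.

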